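# Sweep the driftwood offcuts into the catch tray

## Robot

A 7-joint arm with a two-finger parallel gripper is mounted at the origin on the work surface. World frame = base frame: x ahead of the robot, y to its left, z up, the work surface at z = 0. Lengths are in m, angles in degrees, forces in N, time in s.
With the tool pointing down it reaches from about 0.425 to 0.875 m from the base axis. Payload 4.7 kg.
Tool frame: the origin (TCP) lies at the very end of the fingers, on their centre line; the grasp point (between the pads) lies 19 mm behind it; z points along the fingers, y is the line along which they close (so a half turn about z gives the same grasp; the last joint's range is limited). The gripper opens to 87 mm and grips with 3 to 60 N. Pads are 19 mm wide; open, the fingers measure 117 mm over their backs; the gripper's body (75 mm by 190 mm) begins 51 mm behind the grasp point.
Start: joints at [64.12, 18.392, -4.016, 83.108, 1.295, 78.541, -3.26], TCP at [0.292, -0.581, 0.223] pointing down, gripper open.
Joint ranges: [-163.93, 163.93], [-17.29, 119.83], [-79.2, 71.16], [3.27, 140.29], [-89.18, 269.18], [5.43, 117.66], [-154.24, 154.24]. Speed limits (degrees/s): [147.25, 147.25, 180, 180, 180, 180, 180].

## Interface

Orientations are given as [roll, pitch, yaw] about the fixed x, y, z axes, in that order (R = Rz(yaw) Ry(pitch) Rx(roll)).
In Python, from cell import get_obs, cams, ticket, finder gives the robot as it stands.
- The arm moves only by the shell command python3 -m creep 'ROWS' [FORCE]. ROWS is text: rows parted by semicolons, each of 5 numbers parted by spaces: the shift along the world's x, y, z in m, then the turn about the world's z in degrees, then the finger opening in m, from 0 to 0.087. A call has 1 to 8 rows; each row shifts and turns the commanded pose from where the row before left it; what a row does not reach is not made up. A row lasts 1/8 s, in which the tool goes at most 62.5 mm and 10.7 degrees, less where a joint would pass 70% of its speed; a pose out of reach is approached as far as the arm can. A call with a gripper value outside its range is refused whole. The fingers move at their own pace and stop on an object; FORCE is the grip in N (left out, the last holds). Time passes only in rows, so rows that do not move let the fingers close. It gives the time, the measured TCP pose, the force, the opening and the grip force at its end, in the units of the state.
- get_obs(): the state, without advancing time (a new reading comes with each control period).
- cams.read_camera(name): name is "side" or "top" or "wrist"; returns the picture (384x512x3 uint8, red, green, blue); there is no depth.
- cams.calibration(name): a dict with "fx", "fy", "cx", "cy" (pixels), "k1" (the pictures are not rectified: a ray, as slopes to the right and down, at radius r is drawn at 1 + k1 r^2 times it, then the intrinsics apply), "extrinsics" (4x4, takes a point from world to camera coordinates). Camera axes: x right, y down, z forward; pixel columns grow to the right and rows downward; lengths in m; the calibration is good to about 2 mm. A picture is of the moment at which its call begins: read the wrist's pose just before it. calibration takes no time and is no camera call; for the wrist camera it gives the pose at the moment of the call.
- ticket.sign_off(): hands the job in; it is judged then, once.
Trained networks look in the newest picture that a camera, given by its name, has taken for a name from the list of things; names that differ only in an ending like _2 or _b are one class to them, and where a whole thing is asked for, a point or a joint stands for the part that bears it (a point fixed in the world has none). Each returns a list of dicts, best first, with "p" (0 to 1); they miss things now and then, are a little off and sometimes report something else, mostly with a low value. They report only what shows in the picture. A call takes as long as a camera call.
- finder.masks_of(name, camera): "mask" (384x512 bool, what is visible of it) and "xy" ([column, row] in pixels, amid what is visible of it).
- finder.tip_of(name, camera): "xy" ([column, row] in pixels: a listed point, or the origin of a listed thing).
The state is a dict: "time_s": time; "qpos": joint angles; "joint_velocities": joint speeds; "effort": joint torques, N m; "tool_pos": TCP position; "tool_rot": TCP orientation; "force": force on the tool from outside, world axes, zero at the start; "wrist_torque": the same for the moment, N m; "grip_width": finger opening in m; "grasp_force": force on a finger pad.
Only numpy, scipy, OpenCV 4.12 (cv2) and the standard library are available. Lean on these libraries where they do the work, as an engineer would, in place of code of your own. Each camera call takes 0.05 s, during which the arm holds its last target. There are 200 camera calls.

## Task

Clear the carving board: take the wooden scraper from its plywood block and use it to sweep all five driftwood offcuts off the end of the board into the white catch tray, without touching the offcuts with the gripper or knocking the carved bird or the other things about. Then stand the scraper upright on its plywood block again and let go of it.

Things in the scene. Friction and masses are not known exactly. Their poses are not given: they have to be found in the camera images.
- board: thick pale wooden carving board, fixed to the table, 320 (its x) x 400 (its y) x 50 mm high. Origin: centre of its underside, on the table, so its top is at 50 mm. A wooden batten 15 mm wide stands 25 mm above the top along the whole of its near (-x) long edge, so the free top runs from x = -145 to +160 mm. Both ends and the far side are open. Turned by up to 0.24 rad; tray and block turn with it.
- tray: white open-topped catch tray, fixed, 320 (its x) x 150 (its y) x 45 mm high, walls and floor 5 mm. Axes parallel to the board's. It stands lengthwise against the board's +y or -y end (it varies), 4 mm from it, rim 5 mm below the board's top. Origin: centre of its underside, 279 mm from the board's origin along the board's y.
- rest: fixed low plywood block, 240 (its x) x 150 (its y) x 50 mm high, against the other end of the board than the tray, 4 mm from it, axes parallel to the board's. The scraper stands on it at the start. Origin: centre of its underside.
- scraper: loose wooden bench scraper, about 250 g: a solid head 140 (its x) x 36 (its y) x 45 mm high, and in its middle an upright grip post 45 (x) x 30 (y) mm, from 45 to 110 mm above the underside. It stands by itself. Origin: centre of its underside. Grip the post across its 30 mm (y), 80 mm above the underside. The two alike broad faces (+y, -y) sweep.
- bird: small carved bird on a round foot 52 mm across, 99 mm high, loose, about 150 g; it stands on the board near the far (+x) long side, its centre about 128 mm from the board's centre line. Bystander: leave it standing. Origin: centre of its foot's underside, on the board.
- offcut1: chunky loose driftwood offcut, about 64 x 32 mm, 28 mm thick, slightly bent, about 50 g, flat on the board. Origin: its middle (14 mm above the board); x along it. The five lie in two rows along the board's y: two about 25 mm to +x of its centre line, three about 90 mm to -x of it, within 100 mm in y of the board's middle. Which lies where varies.
- offcut2: chunky loose driftwood offcut, about 62 x 32 mm, 28 mm thick, slightly bent, about 50 g, flat on the board. Origin: its middle (14 mm above the board); x along it. The five lie in two rows along the board's y: two about 25 mm to +x of its centre line, three about 90 mm to -x of it, within 100 mm in y of the board's middle. Which lies where varies.
- offcut3: chunky loose driftwood offcut, about 66 x 30 mm, 28 mm thick, slightly bent, about 50 g, flat on the board. Origin: its middle (14 mm above the board); x along it. The five lie in two rows along the board's y: two about 25 mm to +x of its centre line, three about 90 mm to -x of it, within 100 mm in y of the board's middle. Which lies where varies.
- offcut4: chunky loose driftwood offcut, about 60 x 34 mm, 28 mm thick, slightly bent, about 50 g, flat on the board. Origin: its middle (14 mm above the board); x along it. The five lie in two rows along the board's y: two about 25 mm to +x of its centre line, three about 90 mm to -x of it, within 100 mm in y of the board's middle. Which lies where varies.
- offcut5: chunky loose driftwood offcut, about 65 x 28 mm, 28 mm thick, slightly bent, about 50 g, flat on the board. Origin: its middle (14 mm above the board); x along it. The five lie in two rows along the board's y: two about 25 mm to +x of its centre line, three about 90 mm to -x of it, within 100 mm in y of the board's middle. Which lies where varies.
- glue: bystander, not to be disturbed: white glue bottle, 60 mm across, 150 mm tall, standing on the table at the right (-y) side. Origin: underside.
- mug: bystander, not to be disturbed: blue mug, 80 mm across, 90 mm tall, on the table at the right (-y) side. Origin: underside.
- hammer: bystander, not to be disturbed: hammer, 260 mm long, lying on the table at the left (+y) side. Origin: its underside.
- jar: bystander, not to be disturbed: closed glass jar, 76 mm across, 90 mm tall, on the table at the left (+y) side. Origin: underside.

How it is judged:
By the outcome, as a careful person would: the job done as asked, in the order asked, and still so for the second after the job is handed in, with the robot touching nothing.
It also fails if it takes over 56 s, if anything falls off the work surface, if the arm or the gripper's body presses on something with over 40 N, if the wrist force passes 120 N, or if a joint passes its speed limit or range.

## Working session

There is one attempt and no reset: what is moved stays moved. The work goes in short steps, Python scripts to look and compute and a shell command to move; the robot and the scene stay as the last step left them, time stands still between calls to the robot, and variables do not carry over. Pictures are saved under pics/ and viewed, at most 10 in all, crops included, and the job is handed in when it is done.

```bash
mkdir -p pics; ls; cat > h.py <<'E'
import numpy as np, cv2
from cell import get_obs, cams, ticket, finder
def ray(cal,px):
    K=np.array([[cal["fx"],0,cal["cx"]],[0,cal["fy"],cal["cy"]],[0,0,1.]])
    u=cv2.undistortPoints(np.array([[px]],float),K,np.array([cal["k1"],0,0,0.]))[0,0]
    E=np.array(cal["extrinsics"]);R=E[:3,:3];t=E[:3,3]
    return -R.T@t, R.T@np.array([u[0],u[1],1])
def at_z(cal,px,z):
    o,d=ray(cal,px); return o+d*(z-o[2])/d[2]
def proj(cal,P):
    E=np.array(cal["extrinsics"]);p=E[:3,:3]@np.array(P)+E[:3,3];a=p[:2]/p[2];a=a*(1+cal["k1"]*(a@a))
    return np.array([cal["fx"]*a[0]+cal["cx"],cal["fy"]*a[1]+cal["cy"]])
def snap(c,f):
    im=cams.read_camera(c); cv2.imwrite(f,cv2.cvtColor(im,cv2.COLOR_RGB2BGR)); return im
E
python3 - <<'E'
from h import *
np.set_printoptions(precision=3,suppress=True)
for c in("top","side"):
    snap(c,f"pics/{c}0.png");cal=cams.calibration(c)
    for n,z in dict(board=0,tray=0,rest=0,scraper=.05,bird=.05,offcut1=.064,offcut2=.064,offcut3=.064,offcut4=.064,offcut5=.064).items():
        for r in finder.tip_of(n,c)[:2]: print(c,n,round(r["p"],2),np.round(r["xy"]),at_z(cal,r["xy"],z))
print(get_obs())
E
```

```text
pics
top board 0.85 [250. 182.] [0.573 0.027 0.   ]
top board 0.44 [217. 209.] [0.484 0.137 0.   ]
top tray 0.72 [331. 175.] [ 0.6   -0.244  0.   ]
top rest 0.79 [160. 187.] [0.555 0.327 0.   ]
top scraper 0.62 [277. 208.] [ 0.481 -0.061  0.05 ]
top bird 0.71 [252. 143.] [0.697 0.022 0.05 ]
top offcut1 0.67 [247. 208.] [0.479 0.033 0.064]
top offcut1 0.65 [274. 208.] [ 0.48  -0.053  0.064]
top offcut2 0.67 [247. 208.] [0.479 0.033 0.064]
top offcut2 0.65 [274. 208.] [ 0.48  -0.053  0.064]
top offcut3 0.67 [247. 208.] [0.479 0.033 0.064]
top offcut3 0.65 [274. 208.] [ 0.48  -0.053  0.064]
top offcut4 0.67 [247. 208.] [0.479 0.033 0.064]
top offcut4 0.65 [274. 208.] [ 0.48  -0.053  0.064]
top offcut5 0.67 [247. 208.] [0.479 0.033 0.064]
top offcut5 0.65 [274. 208.] [ 0.48  -0.053  0.064]
side board 0.96 [263. 190.] [0.572 0.048 0.   ]
side rest 0.9 [222. 158.] [0.546 0.325 0.   ]
side scraper 0.97 [224. 149.] [0.558 0.322 0.05 ]
side bird 0.66 [294. 177.] [ 0.696 -0.009  0.05 ]
side bird 0.38 [262. 188.] [0.549 0.023 0.05 ]
side offcut1 0.63 [258. 171.] [0.587 0.102 0.064]
side offcut1
[... 247 characters left out ...]
side offcut4 0.63 [258. 171.] [0.587 0.102 0.064]
side offcut4 0.42 [282. 185.] [ 0.617 -0.022  0.064]
side offcut5 0.63 [258. 171.] [0.587 0.102 0.064]
side offcut5 0.42 [282. 185.] [ 0.617 -0.022  0.064]
{'time_s': 1.1, 'qpos': array([64.12 , 18.391, -4.016, 83.107,  1.295, 78.542, -3.26 ]), 'joint_velocities': array([-0.071,  0.101,  0.062, -0.019, -0.129, -0.096,  0.068]), 'effort': array([  0.   , -49.112,  -0.403, -31.278,  -0.063,   0.033,   0.   ]), 'tool_pos': array([ 0.292, -0.581,  0.223]), 'tool_rot': array([179.995,   0.003,  26.689]), 'force': array([-0.145, -0.421,  0.216]), 'wrist_torque': array([-0.041,  0.009,  0.006]), 'grasp_force': 0.0, 'grip_width': 0.08742804569616502}
```

View pics/top0.png

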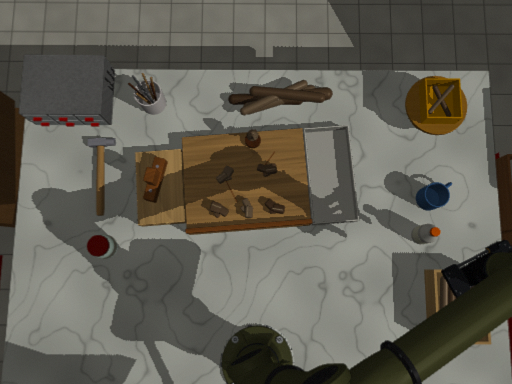

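View pics/side0.png

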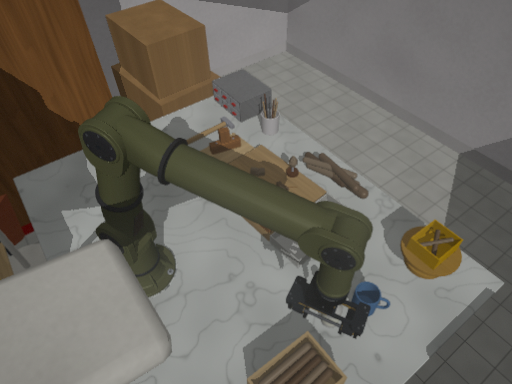

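```bash
python3 - <<'E'
from h import *
np.set_printoptions(precision=3,suppress=True)
cal=cams.calibration("top"); im=cams.read_camera("top")
def rect(m):
    c=max(cv2.findContours(m.astype(np.uint8),0,1)[0],key=cv2.contourArea); return c[:,0].astype(float)
for n,z in dict(board=.05,tray=.045,rest=.05,scraper=.095,bird=.05).items():
    for r in finder.masks_of(n,"top")[:1]:
        P=np.array([at_z(cal,p,z)[:2] for p in rect(r["mask"])])
        q=cv2.minAreaRect((P*1000).astype(np.float32)); print(n,round(r["p"],2),np.round(q[0]),np.round(q[1]),round(q[2],1))
for r in finder.masks_of("offcut1","top"):
    P=np.array([at_z(cal,p,.07)[:2] for p in rect(r["mask"])])
    q=cv2.minAreaRect((P*1000).astype(np.float32)); print("off",round(r["p"],2),np.round(q[0]),np.round(q[1]),round(q[2],1))
print(cal)
E
```

```text
board 0.77 [572.  41.] [323. 401.] 4.9
tray 0.6 [ 595. -234.] [323. 156.] 4.8
rest 0.81 [548. 315.] [246. 158.] 4.4
scraper 0.56 [568. 331.] [ 60. 143.] 77.0
bird 0.64 [713.  19.] [61. 49.] 0.4
off 0.65 [584. 104.] [39. 62.] 46.3
off 0.45 [475. 125.] [59. 38.] 45.8
off 0.45 [478.  34.] [66. 36.] 23.7
{'fx': 485.46312928962345, 'fy': 485.46312928962345, 'cx': 260.3405612567985, 'cy': 189.53885399206013, 'k1': 0.005308108676542556, 'extrinsics': array([[ 0.006, -1.   ,  0.001, -0.011],
       [-0.986, -0.006, -0.164,  0.542],
       [ 0.164,  0.   , -0.987,  1.53 ],
       [ 0.   ,  0.   ,  0.   ,  1.   ]])}
```

The top picture shows the tray right of the board (about px 331,175), the rest to the left (160,187), and the scraper on it (154,178). The offcuts are at (225,174), (267,168), (215,208), (246,208) and (272,206), and the bird is at (252,138). In the side picture the arm hides the board's near half. Next I'll move above the scraper for a wrist view.

```bash
python3 -m creep '.02 .045 .004 7 .087;.02 .045 .004 7 .087;.02 .045 .004 7 .087;.02 .045 .004 7 .087;.02 .045 .004 7 .087;.02 .045 .004 7 .087;.02 .045 .004 7 .087;.02 .045 .004 7 .087'
python3 -m creep '.01 .045 0 7 .087;.01 .045 0 7 .087;.01 .045 0 7 .087;.01 .045 0 7 .087;.01 .045 0 7 .087;.01 .045 0 7 .087;.01 .045 0 7 .087;.01 .045 0 7 .087'
python3 -m creep '.008 .046 0 7 .087;.008 .046 0 7 .087;.008 .046 0 7 .087;.008 .046 0 7 .087;0 0 0 0 .087'
```

```text
time_s: 2.45
tool_pos: [0.4524, -0.2193, 0.255]
tool_rot: [180.0, 0.0, 82.9]
force: [1.5, -0.9, -0.6]
grip_width: 0.0872
grasp_force: 0.0
time_s: 3.45
tool_pos: [0.5322, 0.1405, 0.2549]
tool_rot: [180.0, 0.1, 138.9]
force: [0.8, 0.0, 0.1]
grip_width: 0.0869
grasp_force: 0.0
time_s: 4.08
tool_pos: [0.5621, 0.3279, 0.2539]
tool_rot: [179.8, -0.2, 167.1]
force: [-1.0, 0.0, 0.6]
grip_width: 0.0864
grasp_force: 0.0
```

```bash
python3 - <<'E'
from h import *
np.set_printoptions(precision=3,suppress=True)
o=get_obs();print(o["tool_pos"],o["tool_rot"],o["qpos"],o["time_s"])
cal=cams.calibration("wrist");snap("wrist","pics/w1.png")
for r in finder.tip_of("scraper","wrist")[:2]: print(r["p"],r["xy"],at_z(cal,r["xy"],.05))
for r in finder.masks_of("scraper","wrist")[:1]:
    c=max(cv2.findContours(r["mask"].astype(np.uint8),0,1)[0],key=cv2.contourArea)[:,0]
    np.save("m.npy",r["mask"])
    print([ (tuple(p[0]),np.round(at_z(cal,p[0],.095)[:2],3)) for p in cv2.approxPolyDP(c,4,True)])
snap("top","pics/top1.png")
for n in("rest","board"):
  for r in finder.tip_of(n,"top")[:1]: print(n,r["p"],at_z(cams.calibration("top"),r["xy"],0))
E
```

```text
[0.562 0.328 0.254] [179.847  -0.181 167.085] [  4.703  25.483 -51.52   78.905  19.529  84.857  31.342] 4.075
0.93 [256.6, 169.0] [0.566 0.329 0.05 ]
[((np.int32(241), np.int32(108)), array([0.495, 0.33 ])), ((np.int32(239), np.int32(238)), array([0.625, 0.296])), ((np.int32(268), np.int32(242)), array([0.637, 0.325])), ((np.int32(274), np.int32(214)), array([0.607, 0.338])), ((np.int32(275), np.int32(113)), array([0.506, 0.36 ])), ((np.int32(271), np.int32(108)), array([0.501, 0.357]))]
board 0.58 [0.567 0.035 0.   ]
```

View pics/w1.png

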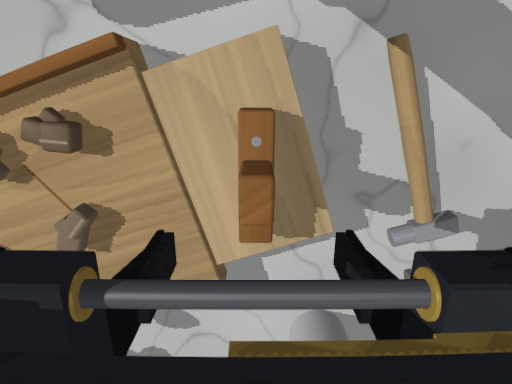

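The wrist view shows the scraper head upright in the image, with corners around (241,108)–(268,242), and nothing close to the fingers. The network's origin and the mask agree on (0.566, 0.328), with the long axis at about -14.8°.

```bash
python3 - <<'E'
from h import *
np.set_printoptions(precision=4,suppress=True)
cal=cams.calibration("wrist")
im=cv2.imread("pics/w1.png")
C=[np.array(at_z(cal,p,.05)[:2]) for p in((145,72),(278,27),(331,232),(220,264))]
print(C, "ctr",sum(C)/4)
for a,b in((0,1),(1,2),(3,2),(0,3)):
    d=C[b]-C[a];print(np.linalg.norm(d),np.degrees(np.arctan2(d[1],d[0])))
E
python3 -m creep '.004 0 -.02 -2 .087;0 0 -.04 0 .087;0 0 -.04 0 .087;0 0 -.03 0 .087;0 0 -.013 0 .087;0 0 0 0 .087' 40
python3 -m creep '0 0 0 0 0;0 0 0 0 0;0 0 0 0 0;0 0 0 0 0;0 0 0 0 0;0 0 0 0 0' 40
```

```text
[array([0.4398, 0.2315]), array([0.4306, 0.3771]), array([0.6673, 0.3912]), array([0.6781, 0.2485])] ctr [0.5539 0.3121]
0.14581283211910126 93.62999380872074
0.2371292628405275 3.4226110536739123
0.14314194845418213 94.33103901013189
0.23888604421616355 4.067310557129976
time_s: 5.12
tool_pos: [0.5676, 0.3225, 0.1106]
tool_rot: [-179.9, -0.1, 164.6]
force: [-0.2, 0.3, -0.3]
grip_width: 0.087
grasp_force: 0.0
time_s: 5.88
tool_pos: [0.568, 0.3236, 0.1118]
tool_rot: [179.9, 0.0, 164.7]
force: [1.3, 1.2, 1.2]
grip_width: 0.0349
grasp_force: 0.5
```

```bash
python3 -m creep '0 0 0 0 0;0 0 0 0 0;0 0 0 0 0;0 0 0 0 0' 40
python3 -m creep '0 0 .01 0 0;0 0 .01 0 0;0 0 0 0 0'
python3 - <<'E'
from h import *
o=get_obs();print(o["tool_pos"],o["tool_rot"],o["qpos"])
snap("top","pics/t2.png");cal=cams.calibration("top")
for n,z in(("board",.05),("tray",.045),("rest",.05)):
  for r in finder.masks_of(n,"top")[:1]:
    c=max(cv2.findContours(r["mask"].astype(np.uint8),0,1)[0],key=cv2.contourArea)[:,0]
    P=np.array([at_z(cal,p,z)[:2] for p in c.astype(float)])
    q=cv2.minAreaRect((P*1000).astype(np.float32)); print(n,round(r["p"],2),np.round(q[0]),np.round(q[1]),round(q[2],1))
E
```

```text
time_s: 6.38
tool_pos: [0.568, 0.3236, 0.1118]
tool_rot: [180.0, 0.0, 164.7]
force: [-0.4, 1.5, 0.8]
grip_width: 0.0299
grasp_force: 39.8
time_s: 6.75
tool_pos: [0.5685, 0.3234, 0.1328]
tool_rot: [179.9, 0.1, 164.7]
force: [-0.6, -0.3, -2.4]
grip_width: 0.0297
grasp_force: 39.8
[0.56847825 0.32341022 0.13276096] [1.79939893e+02 8.12714613e-02 1.64670816e+02] [  4.10973882  29.85024753 -48.81688365  87.65582793  23.10564315
  72.93232001  26.9309516 ]
board 0.55 [572.  40.] [323. 402.] 4.9
tray 0.88 [ 595. -235.] [330. 157.] 5.5
rest 0.66 [457. 357.] [144.  73.] 46.4
```

Scraper is gripped: opening 29.8 mm, 40 N, and the force reads its weight. Next I'll align it to the board and start sweep 1 behind the near row.

```bash
python3 -m creep '-.02 -.008 0 5 0;-.02 -.009 0 5 0;-.02 -.009 0 5 0;-.0245 -.009 0 4.8 0;0 0 -.009 0 0;0 0 -.009 0 0;0 0 0 0 0'
```

```text
time_s: 7.82
tool_pos: [0.4836, 0.288, 0.1126]
tool_rot: [180.0, -0.1, -175.6]
force: [-0.2, 0.4, -1.5]
grip_width: 0.0296
grasp_force: 39.8
```

```bash
python3 - <<'E'
from h import *
cal=cams.calibration("wrist");im=snap("wrist","pics/w3.png")
o=get_obs();print(o["tool_pos"],o["tool_rot"],o["qpos"])
E
```

```text
[0.4836334  0.28829373 0.11302826] [ 1.79972741e+02 -5.90259095e-02 -1.75539396e+02] [ 14.13577624  21.58143694 -56.59468985 101.83255874  19.40298059
  67.13869208  46.13991625]
```

View pics/w3.png

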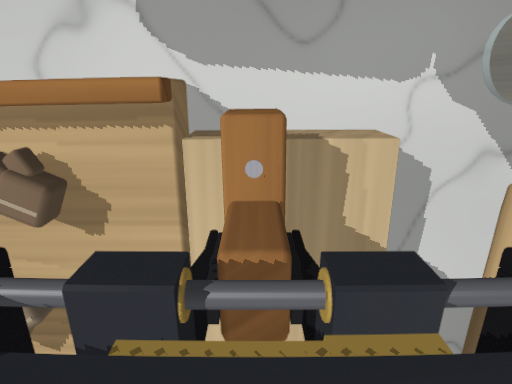

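```bash
python3 - <<'E'
from h import *
cal=cams.calibration("wrist")
ex=np.array([np.cos(np.radians(4.5)),np.sin(np.radians(4.5))]);ey=np.array([-ex[1],ex[0]])
for n,p,z in(("bat in R",(168,102),.075),("bat in L",(5,104),.075),("bat out",(168,80),.075),("head end L",(226,111),.096),("head end R",(284,111),.096),("board corner",(187,130),.05)):
    w=at_z(cal,p,z)[:2]-[.572,.039];print(n,w@ex*1000,w@ey*1000)
E
```

```text
bat in R -145.26459315002373 204.05876272573587
bat in L -145.5733726147591 104.53905680341506
bat out -157.6281845124711 204.96146144360432
head end L -141.28949052262175 239.81246095822908
head end R -141.24450291162708 270.4754996669209
board corner -125.80073658082452 209.25739085049835
```

The wrist view puts the head end 4 mm clear of the batten's inner face (row ~103) and parallel to it. Starting sweep 1.

```bash
python3 -m creep '.002 -.015 .002 0 0;.0012 -.015 0 0 0;.0012 -.015 0 0 0;.0012 -.015 0 0 0;.0012 -.015 0 0 0;.0012 -.015 0 0 0;.0012 -.015 0 0 0;.0012 -.015 0 0 0'
python3 -m creep '.0012 -.015 0 0 0;.0012 -.015 0 0 0;.0012 -.015 0 0 0;.0012 -.015 0 0 0;.0012 -.015 0 0 0;.0012 -.015 0 0 0;.0012 -.015 0 0 0;.0012 -.015 0 0 0'
```

```text
time_s: 8.88
tool_pos: [0.4939, 0.1673, 0.1156]
tool_rot: [180.0, 0.0, -175.5]
force: [0.4, 0.5, -1.5]
grip_width: 0.0297
grasp_force: 39.8
time_s: 9.88
tool_pos: [0.5035, 0.0473, 0.1156]
tool_rot: [180.0, 0.0, -175.5]
force: [-0.7, 0.3, -2.6]
grip_width: 0.0298
grasp_force: 39.8
```

```bash
python3 -m creep '.0012 -.015 0 0 0;.0012 -.015 0 0 0;.0012 -.015 0 0 0;.0012 -.015 0 0 0;.0012 -.015 0 0 0;.0012 -.015 0 0 0;.0012 -.015 0 0 0;.0012 -.015 0 0 0'
python3 -m creep '.0012 -.015 0 0 0;.0012 -.015 0 0 0;.0012 -.015 0 0 0;.0012 -.015 0 0 0;.0012 -.015 0 0 0;.0012 -.015 0 0 0;.0012 -.015 0 0 0;.0012 -.015 0 0 0;'
python3 - <<'E'
from h import *
o=get_obs();print(o["tool_pos"],o["force"],o["time_s"]);im=snap("top","pics/t4.png")
cv2.imwrite("pics/t4c.png",cv2.resize(cv2.imread("pics/t4.png")[110:250,120:370],None,fx=3,fy=3))
E
```

```text
time_s: 10.88
tool_pos: [0.5131, -0.0729, 0.1155]
tool_rot: [180.0, -0.0, -175.5]
force: [-0.2, -0.4, -1.8]
grip_width: 0.0296
grasp_force: 39.8
time_s: 11.88
tool_pos: [0.5226, -0.193, 0.1155]
tool_rot: [-180.0, -0.0, -175.5]
force: [-0.2, 0.1, -2.5]
grip_width: 0.0298
grasp_force: 39.8
[ 0.52264683 -0.19302693  0.11554377] [-0.19413333  0.07417431 -2.54002965] 11.875
```

View pics/t4c.png

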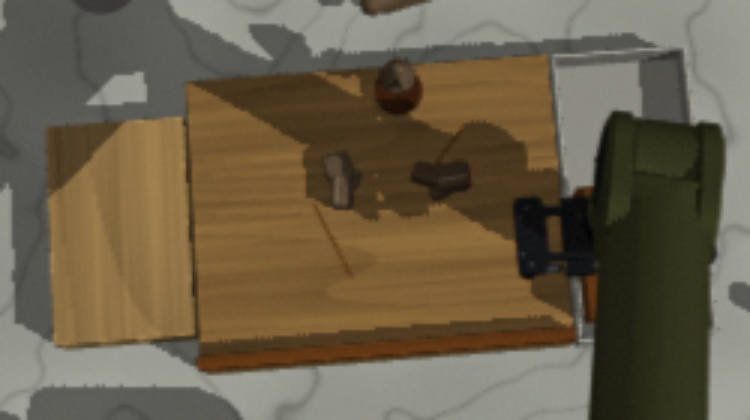

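The crop shows the near row clear of the board. Two offcuts remain at crop (340,180) and (442,177), and the bird is standing at (398,88). I'll locate them for sweep 2.

```bash
python3 - <<'E'
from h import *
cal=cams.calibration("top")
ex=np.array([np.cos(np.radians(4.5)),np.sin(np.radians(4.5))]);ey=np.array([-ex[1],ex[0]])
f=lambda p:(120+p[0]/3,110+p[1]/3)
for n,p,z in(("a ctr",(340,180),.07),("a top",(336,152),.07),("a bot",(342,209),.07),("b",(442,177),.07),("b top",(442,160),.07),("b bot",(442,198),.06),("bird foot bottom",(398,113),.055)):
    w=at_z(cal,f(p),z)[:2]-[.572,.039];print(n,np.round([w@ex*1000,w@ey*1000]))
snap("top","pics/x.png")
for r in finder.tip_of("bird","top")[:1]:
    w=at_z(cal,r["xy"],.05)[:2]-[.572,.039];print("bird",r["p"],w@ex,w@ey)
E
python3 -m creep '0 0 .025 0 0;0 0 .03 0 0;.002 .03 .005 0 0;-.0025 .04 0 0 0;-.0035 .045 0 0 0;-.0035 .045 0 0 0;-.0035 .045 0 0 0;-.0035 .045 0 0 0'
```

```text
a ctr [32. 38.]
a top [63. 40.]
a bot [ 0. 38.]
b [ 27. -71.]
b top [ 46. -73.]
b bot [  6. -70.]
bird foot bottom [105. -29.]
bird 0.56 0.1346998187197389 -0.029166461899091455
time_s: 13.02
tool_pos: [0.5075, 0.0605, 0.1757]
tool_rot: [-180.0, 0.0, -175.4]
force: [0.9, 0.5, -2.7]
grip_width: 0.0299
grasp_force: 39.8
```

```bash
python3 -m creep '0 .05 0 0 0;.03 .0505 0 0 0;.03 0 0 0 0;.0225 0 0 0 0;0 0 -.03 0 0;0 0 -.03 0 0;0 0 0 0 0'
python3 -m creep '.0012 -.015 0 0 0;.0012 -.015 0 0 0;.0012 -.015 0 0 0;.0012 -.015 0 0 0;.0012 -.015 0 0 0;.0012 -.015 0 0 0;.0012 -.015 0 0 0;.0012 -.015 0 0 0'
python3 - <<'E'
from h import *
snap("top","pics/t5.png")
cv2.imwrite("pics/t5c.png",cv2.resize(cv2.imread("pics/t5.png")[110:250,120:370],None,fx=3,fy=3))
E
```

```text
time_s: 13.9
tool_pos: [0.5892, 0.1592, 0.1142]
tool_rot: [180.0, -0.2, -175.4]
force: [-0.2, -0.1, -1.3]
grip_width: 0.0297
grasp_force: 39.9
time_s: 14.9
tool_pos: [0.6003, 0.038, 0.1156]
tool_rot: [180.0, 0.0, -175.5]
force: [-0.7, 0.2, -1.5]
grip_width: 0.0296
grasp_force: 39.9
```

View pics/t5c.png

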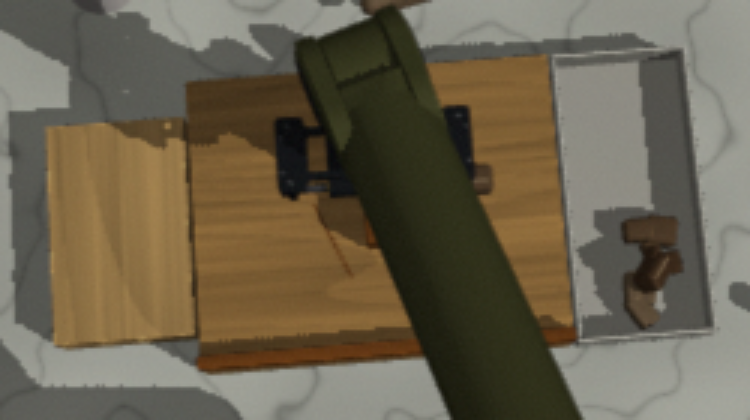

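Three offcuts are in the tray around crop (650,265). The second sweep is under way and the rest of the view is hidden by the arm. Continuing.

```bash
python3 -m creep '.0012 -.015 0 0 0;.0012 -.015 0 0 0;.0012 -.015 0 0 0;.0012 -.015 0 0 0;.0012 -.015 0 0 0;.0012 -.015 0 0 0;.0012 -.015 0 0 0;.0012 -.015 0 0 0'
python3 -m creep '.0012 -.015 0 0 0;.0012 -.015 0 0 0;.0012 -.015 0 0 0;.0012 -.015 0 0 0;.0012 -.015 0 0 0;.0012 -.015 0 0 0;.0012 -.015 0 0 0;0 0 0 0 0'
python3 -m creep '0 0 .03 0 0;0 0 .03 0 0;-.009 .03 0 0 0;-.009 .045 0 0 0;-.009 .045 0 0 0;-.009 .045 0 0 0;-.009 .045 0 0 0;-.009 .045 0 0 0'
python3 - <<'E'
from h import *
snap("top","pics/t6.png")
cv2.imwrite("pics/t6c.png",cv2.resize(cv2.imread("pics/t6.png")[110:250,120:370],None,fx=3,fy=3))
E
```

```text
time_s: 15.95
tool_pos: [0.6099, -0.0823, 0.1156]
tool_rot: [180.0, 0.0, -175.5]
force: [0.1, -0.1, -2.7]
grip_width: 0.0294
grasp_force: 39.9
time_s: 16.95
tool_pos: [0.618, -0.1886, 0.1153]
tool_rot: [-180.0, -0.0, -175.7]
force: [0.1, 0.0, -2.5]
grip_width: 0.0294
grasp_force: 39.9
time_s: 17.95
tool_pos: [0.5634, 0.0711, 0.1758]
tool_rot: [-180.0, 0.0, -175.4]
force: [0.9, 0.0, -2.3]
grip_width: 0.0302
grasp_force: 39.9
```

View pics/t6c.png

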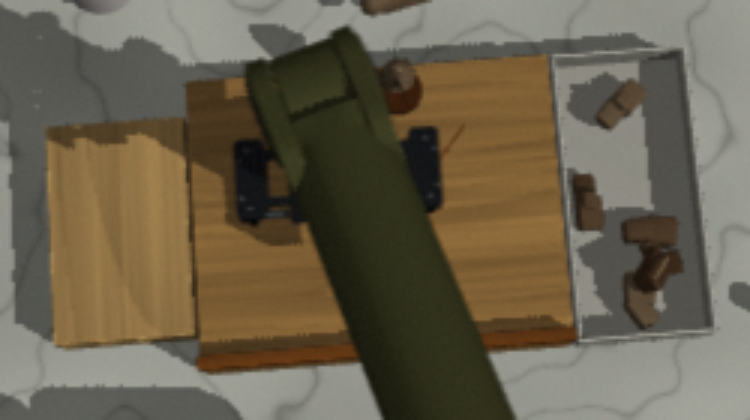

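All five offcuts show in the tray: (620,103), (588,203) and the three near (650,265). The bird is standing at (402,88). Now I'll put the scraper back.

```bash
python3 -m creep '-.002 .045 0 0 0;-.002 .05 0 0 0;-.002 .05 0 0 0;-.002 .05 0 0 0;-.002 .05 0 0 0;0 0 0 0 0;0 0 -.03 0 0;0 0 -.02 0 0'
python3 -m creep '0 0 -.006 0 0;0 0 -.004 0 0;0 0 -.002 0 0;0 0 0 0 0'
```

```text
time_s: 19.0
tool_pos: [0.5539, 0.3127, 0.1242]
tool_rot: [-179.9, -0.1, -175.5]
force: [0.9, -0.4, -3.2]
grip_width: 0.0299
grasp_force: 39.9
time_s: 19.5
tool_pos: [0.5545, 0.3138, 0.1141]
tool_rot: [180.0, 0.0, -175.5]
force: [-0.4, 0.4, -1.5]
grip_width: 0.0296
grasp_force: 39.9
```

```bash
python3 -m creep '0 0 -.001 0 0;0 0 -.001 0 0;0 0 -.0005 0 0;0 0 0 0 0'
```

```text
time_s: 20.0
tool_pos: [0.5544, 0.3138, 0.1115]
tool_rot: [180.0, 0.0, -175.5]
force: [-0.7, -0.0, 1.1]
grip_width: 0.0302
grasp_force: 39.9
```

```bash
python3 -m creep '0 0 0 0 .034;0 0 0 0 .045;0 0 0 0 .06;0 0 0 0 .08;0 0 0 0 .08;0 0 0 0 .08;0 0 0 0 .08'
python3 -m creep '0 0 .015 0 .08;0 0 .03 0 .08;0 0 .04 0 .08;0 0 .04 0 .08;-.02 -.045 .02 0 .08;-.02 -.045 0 0 .08;-.02 -.045 0 0 .08;-.02 -.045 0 0 .08'
python3 -m creep '0 -.045 0 0 .08;0 -.045 0 0 .08;0 -.045 0 0 .08;0 -.045 0 0 .08;0 -.045 0 0 .08;0 0 0 0 .08;0 0 0 0 .08'
python3 - <<'E'
from h import *
snap("top","pics/t7.png")
cv2.imwrite("pics/t7c.png",cv2.resize(cv2.imread("pics/t7.png")[100:260,80:450],None,fx=2.1,fy=2.1))
for r in finder.tip_of("scraper","top")[:1]: print(r, at_z(cams.calibration("top"),r["xy"],.05))
E
```

```text
time_s: 20.88
tool_pos: [0.5542, 0.3137, 0.1111]
tool_rot: [180.0, 0.0, -175.5]
force: [0.2, -0.4, -0.7]
grip_width: 0.0786
grasp_force: 0.0
time_s: 21.88
tool_pos: [0.4737, 0.133, 0.2567]
tool_rot: [-180.0, 0.0, -175.4]
force: [-0.6, -1.7, 1.0]
grip_width: 0.0797
grasp_force: 0.0
time_s: 22.75
tool_pos: [0.4745, -0.0901, 0.2568]
tool_rot: [180.0, 0.1, -175.4]
force: [0.1, -0.1, -0.1]
grip_width: 0.0801
grasp_force: 0.0
{'xy': [159.8, 182.7], 'p': 0.75} [0.56133071 0.31781031 0.05      ]
```

View pics/t7c.png

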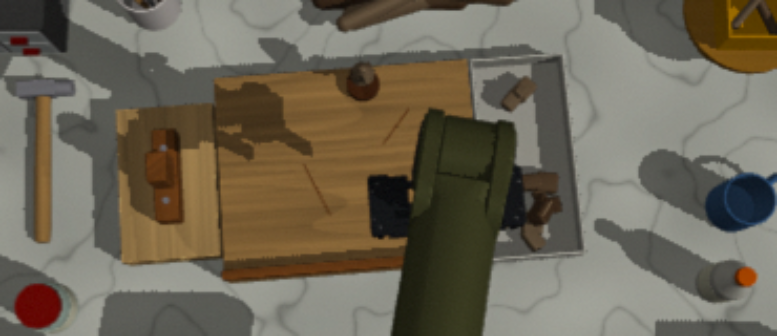

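The scraper stands upright on its block at about (163,175), the board is clear, and the bird and the other things look undisturbed. Handing in.

```bash
python3 -c "
from cell import ticket
print(ticket.sign_off())"
```

```text
the job is handed in; nothing more can be done
None
```

I swept all five offcuts into the tray and stood the scraper back on its block and let go of it, with the bird and the other things undisturbed in the last pictures; the job was handed in at about 23 s.

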